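# Move the battery pack from the charger to the cordless shaker

### The job

The battery pack in the charger is charged: press down the charger's catch so that the pack pops loose, take it out, and slide it into the empty dovetail bay of the shaker until the catch there clicks up behind it. Push gently, never force the pack, the charger or the shaker, leave the glassware standing where it is, and let go of the pack at the end.

Things in the scene. Friction and masses are not known exactly. Their poses are not given: they have to be found in the camera images.
- charger: Low grey and white battery charger, 158 mm long, 105 mm wide, a 55 mm high white block at its far end; fixed. The pack starts latched in its dovetail bay. Origin at bench height under the centre of a fully home pack; x = level direction in which a pack is pushed in, z up. The flat bed is 30 mm above the bench. The shaker's bay has the same measures.
- charger_mouth (a point): Middle of the front edge of the charger's bed, 33 mm before the origin (-x), 30 mm up; beside the tongue it is bevelled, 5 mm down in 11 mm. From here cheeks flaring out 5 mm guide the pack's foot in; from 20 mm before to 40 mm beyond the origin two inward-leaning dovetail lips (12 mm above the bed) hold it down, about 1.5 mm play on each side. The pack is free of them once drawn back 60 mm.
- charger_end (a point): Front face of the charger bay's stop wall at bed level, 42.5 mm beyond the origin (wall 66 mm wide, top 66 mm above the bench); a home pack has about 1 mm play between stop and catch. A spring plunger in the wall pushes the pack out: 3 N at first touch, about 12 mm before home, 6 N at home.
- charger_catch_pad (a point): Top middle of the charger catch's ribbed steel thumb pad (30 mm along x, 32 mm wide) in front of the charger's mouth, 80 mm before its origin, 24 mm up. Pressed straight down it takes the tongue along: pack freed after 6 mm, hard stop at 9 mm, about 2 to 4 N. Held down, the plunger shoves the pack about 12 mm out over the tongue, where it stays when the pad is let go.
- charger_catch (a joint): How far the charger's catch is down: 0 m up, 0.009 m fully pressed, about 0.006 while a pack lies over it. Its tongue slopes up from the pad to a square edge 6 mm above the bed, 41.5 mm before the origin, behind the home pack's rear face.
- shaker: White cordless laboratory shaker, fixed: in front an empty battery bay shaped like the charger's, then from 70 mm beyond the origin a housing 140 mm long, 130 mm wide, with an aluminium platform (82 mm up) and four flask clips (103 mm up). Origin at bench height under the centre of a home pack; x = level direction in which the pack is pushed in, z up. Bed 30 mm above the bench.
- shaker_mouth (a point): Middle of the front edge of the shaker's bed, 33 mm before its origin (-x), 30 mm up. Cheeks, dovetail lips and play as on the charger; the pack's front face (40 mm from its centre) must enter here, its underside on or up to 2 mm above the bed.
- shaker_end (a point): Middle of the stop wall's usual place in the shaker's bay: front face 42.5 mm beyond the origin, bed level. Stop, plunger and catch are clamped there as one frame, set up to 15 mm farther in or out (differs each time, not given). Push on past the plunger's spring (3 to 6 N, some more when fast) until the hard stop is felt: the catch is then up. Not latched, the pack is pushed back out.
- shaker_catch (a joint): How far the shaker's catch is down: 0 m up, 0.009 m fully pressed, about 0.006 while a pack lies over it. Its steel tongue slopes up from a pad before the mouth to a square edge 6 mm above the bed, 41.5 mm before the origin give or take the frame's setting; an entering pack rides over it and pushes it down with under 2 N.
- pack_grip (a point): Centre of the grip rib on the black battery pack (0.3 to 0.5 kg), 50 mm above its underside (80 mm above the bench when docked); x = long axis and push-in direction, z up. Rib 44 mm along x, 24 mm wide, 38 to 62 mm above the underside. Pack 80 mm long, 60 mm wide 14 to 38 mm above its underside; below, a dovetail foot 48 mm wide at the bottom, 36 mm at its neck.
- culture_flask: Conical glass flask with plantlets and a foil cap, 74 mm wide, 111 mm high; origin at the centre of its underside. To be left alone.
- dish: Flat covered glass dish, 91 mm across, 16 mm high; origin at the centre of its underside. To be left alone.
- amber_jar: Small amber glass jar with stopper, 50 mm wide, 48 mm high; origin at the centre of its underside. To be left alone.

How it is judged:
By the outcome, as a careful person would: the job done as asked, in the order asked, and still so for the second after the job is handed in, with the robot touching nothing.
It also fails if it takes over 69 s, if anything falls off the work surface, if the arm or the gripper's body presses on something with over 40 N, if the wrist force passes 120 N, or if a joint passes its speed limit or range.

### The arm

A 6-joint arm with a two-finger parallel gripper is mounted at the origin on the work surface. World frame = base frame: x ahead of the robot, y to its left, z up, the work surface at z = 0. Lengths are in mm, angles in rad, forces in N, time in s.
With the tool pointing down it reaches from about 350 to 875 mm from the base axis. Payload 4.2 kg.
Tool frame: the origin (TCP) lies at the very end of the fingers, on their centre line; the grasp point (between the pads) lies arm.hold_point_z behind it (arm.hold_point_z is the distance from the TCP to the grasp point, in mm); y points along the fingers, x is the direction in which the jaws open and shut, and the axes are right-handed (so a half turn about y gives the same grasp; the last joint's range is limited). The gripper opens to 85 mm and grips with 20 to 120 N. Pads are 22 mm wide; open, the fingers measure 114 mm over their backs; the gripper's body (76 mm by 85 mm) begins 54 mm behind the grasp point. The pads swing forward as they close: fully open they stand 13 mm farther back than shut.
Start: joints at [-1.08, 0.385, 0.008, 0, -1.194, -0.259], TCP at [143.599, -608.259, 231.312] pointing down, gripper open.
Joint ranges: [-3.14, 3.14], [-1.21, 2.06], [-1.07, 1.41], [-3.16, 2.05], [-2.99, -0.16], [-3.1, 3.1]. Speed limits (rad/s): [2.79, 2.79, 3.14, 3.14, 3.14, 3.14].

### API

Orientations are given as a unit quaternion [x, y, z, w].
In Python, from bench import arm gives the robot as it stands.
- The arm moves only by the shell command python3 -m creep 'ROWS'. ROWS is JSON, a list of rows, each a list of 3 entries, a list of its own where there are three numbers: the shift along the world's x, y, z in mm, then the turn, a rotation vector about the world's x, y, z in rad, then the gripper command: -1 is shut, 1 is fully open, values between are in proportion. In form: [[[dx, dy, dz], [wx, wy, wz], jaw], ...]. A call has 1 to 12 rows; each row is the pose to reach, as a shift and turn from the pose commanded when the call began; what a row does not reach only later rows make up. A row lasts 1/12 s, in which the tool goes at most 41.7 mm and 7.16 degrees, less where a joint would pass 70% of its speed; a pose out of reach is approached as far as the arm can. A call with a gripper value outside its range is refused whole. The fingers move at their own pace and stop on an object; the grip force is fixed at half the most. Time passes only in rows, so rows that repeat a pose let the fingers close. It gives the time, the measured TCP pose, the force and the opening at its end, in the units of the state.
- arm.read_state(): the state, without advancing time (a new reading comes with each control period).
- arm.get_image(name): name is "side" or "top"; returns (picture, depth): 400x640x3 uint8, red, green, blue; 400x640 float32, mm along the optical axis (not along the pixel's ray), 0 where there is no reading.
- arm.camera_params(name): a dict with "camera_matrix" (3x3 intrinsics, pixels), "k1" (the pictures are not rectified: a ray, as slopes to the right and down, at radius r is drawn at 1 + k1 r^2 times it, then the intrinsics apply), "extrinsics" (4x4, takes a point from world to camera coordinates). Camera axes: x right, y down, z forward; pixel columns grow to the right and rows downward; lengths in mm; the calibration is good to about 2 mm. A picture is of the moment at which its call begins. camera_params takes no time and is no camera call.
- arm.job_done(): hands the job in, once; it reports no verdict.
The state is a dict: "clock": time; "joints": joint angles; "joint_vel": joint speeds; "joint_efforts": joint torques, N m; "position": TCP position; "ee_rot": TCP orientation; "contact_force": force on the tool from outside, world axes, zero at the start; "wrist_torque": the same for the moment, N m; "gripper_width": finger opening in mm.
Only numpy, scipy, OpenCV 4.12 (cv2) and the standard library are available. Lean on these libraries where they do the work, as an engineer would, in place of code of your own. Each camera call takes 0.05 s, during which the arm holds its last target.

## Working session

There is one attempt and no reset: what is moved stays moved. The work goes in short steps, Python scripts to look and compute and a shell command to move; the robot and the scene stay as the last step left them, time stands still between calls to the robot, and variables do not carry over. Pictures are saved under pics/ and viewed, and the job is handed in when it is done.

```bash
mkdir -p pics; ls
cat > h.py <<'E'
import numpy as np,cv2
from bench import arm
def grab(n):
    im,d=arm.get_image(n); np.save(f'pics/{n}_d.npy',d); np.save(f'pics/{n}_i.npy',im)
    return im,d
def pts(n,uv,z=None,d=None):
    """pixel->world. z given: intersect plane at height z; else depth"""
    p=arm.camera_params(n);K=np.array(p['camera_matrix'],float);E=np.array(p['extrinsics'],float);k1=p['k1']
    uv=np.array(uv,float).reshape(-1,1,2)
    s=cv2.undistortPoints(uv,K,np.array([k1,0,0,0.]))[:,0]
    r=np.c_[s,np.ones(len(s))]; R=E[:3,:3];t=E[:3,3]
    c=-R.T@t; dr=r@R
    if z is not None: l=(np.broadcast_to(z,len(s))-c[2])/dr[:,2]
    else: l=np.array(d)
    return c+dr*l[:,None]
def proj(n,P):
    p=arm.camera_params(n);K=np.array(p['camera_matrix'],float);E=np.array(p['extrinsics'],float)
    return cv2.projectPoints(np.array(P,float).reshape(-1,1,3),cv2.Rodrigues(E[:3,:3])[0],E[:3,3],K,np.array([p['k1'],0,0,0.]))[0][:,0]
E
python3 - <<'E'
from h import *
for n in('side','top'):
    im,d=grab(n); cv2.imwrite(f'pics/{n}0.png',im[...,::-1])
    p=arm.camera_params(n); E=np.array(p['extrinsics']);print(n,p['camera_matrix'],p['k1'],E.round(3).tolist(),(-E[:3,:3].T@E[:3,3]).round())
s=arm.read_state();print(s,arm.hold_point_z)
E
```

```text
pics
side [[391.70343898   0.         321.32463613]
 [  0.         391.70343898 202.75953441]
 [  0.           0.           1.        ]] -0.019441479876805962 [[0.939, -0.343, 0.007, -557.194], [-0.238, -0.665, -0.708, 211.226], [0.248, 0.663, -0.707, 652.138], [0.0, 0.0, 0.0, 1.0]] [ 412. -483.  614.]
top [[462.01962228   0.         317.89304577]
 [  0.         462.01962228 203.63625844]
 [  0.           0.           1.        ]] 0.031230636766584254 [[-0.023, -0.999, 0.027, -3.489], [-0.99, 0.019, -0.14, 599.159], [0.14, -0.03, -0.99, 873.682], [0.0, 0.0, 0.0, 1.0]] [471.  12. 949.]
{'clock': 0.1, 'joints': array([-1.08037619e+00,  3.85475611e-01,  6.76825943e-03, -4.55686071e-04,
       -1.19398681e+00, -2.58574847e-01]), 'joint_vel': array([ 0.00126073, -0.00188285,  0.00518515,  0.00232979,  0.00107189,
        0.00143164]), 'joint_efforts': array([-3.85147960e-04, -3.93318343e+01,  1.88930690e+01,  4.19791684e+00,
       -2.57619584e-03,  3.83301327e-06]), 'position': array([ 143.49759837, -607.77113583,  230.33259738]), 'ee_rot': array([ 0.43830372,  0.554844  , -0.5540334 , -0.43941436]), 'contact_force': array([-0.31782948, -0.84331597, -0.01419295]), 'wrist_torque': array([-0.0465611 ,  0.03564554,  0.00909536]), 'gripper_width': 85.1628727552584} 18.700000000000003
```

View pics/side0.png

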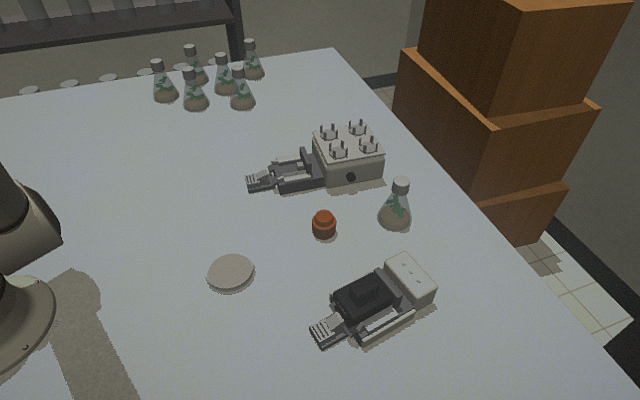

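View pics/top0.png

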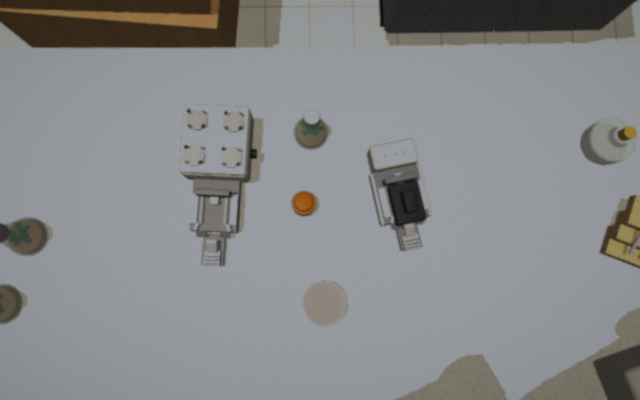

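Run:
```python
from h import *
from scipy.spatial.transform import Rotation as R
s=arm.read_state();print(R.from_quat(s['ee_rot']).as_matrix().round(3))
im=np.load('pics/top_i.npy');cv2.imwrite('pics/top0z.png',cv2.resize(im[60:360,60:330,::-1],None,fx=2,fy=2,interpolation=2) if 0 else cv2.resize(im[:, :][20:380],(800,450))[...,::-1])
```

```text
[[-0.23  -0.001 -0.973]
 [ 0.973  0.002 -0.23 ]
 [ 0.002 -1.     0.   ]]
```

Run:
```python
from h import *
im=np.load('pics/top_i.npy')[...,::-1]
im=cv2.convertScaleAbs(im,alpha=1.3,beta=10)
a=cv2.resize(im[130:255,355:445],None,fx=4.8,fy=4.8,interpolation=cv2.INTER_CUBIC)
b=cv2.resize(im[95:275,170:265],None,fx=3.3,fy=3.3,interpolation=cv2.INTER_CUBIC)
cv2.imwrite('pics/a.png',a);cv2.imwrite('pics/b.png',b)
```

```text
(no output)
```

View pics/a.png

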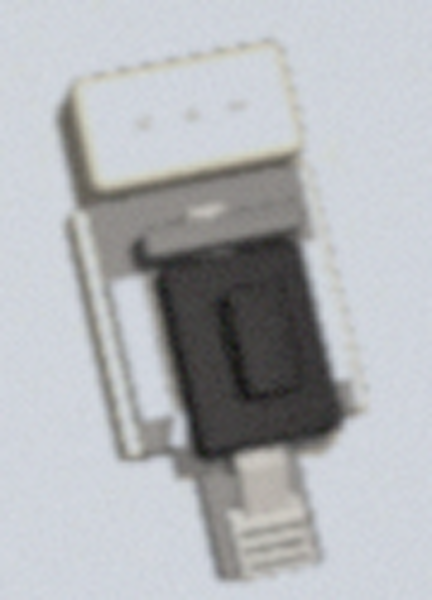

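View pics/b.png

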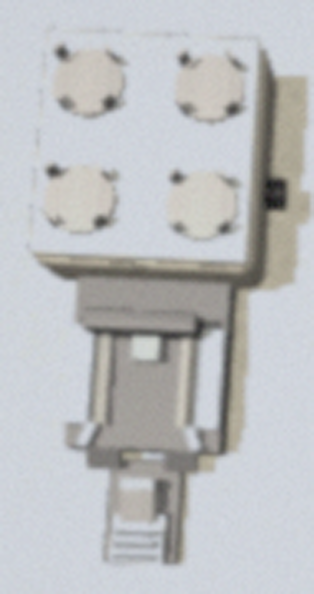

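Run:
```python
from h import *
np.set_printoptions(suppress=True,precision=1)
for n in('top','side'):
    im=np.load(f'pics/{n}_i.npy').astype(int);d=np.load(f'pics/{n}_d.npy')
    v,u=np.mgrid[0:400,0:640]
    P=pts(n,np.c_[u.ravel(),v.ravel()],d=d.ravel()).reshape(400,640,3)
    np.save(f'pics/{n}_P.npy',P)
    g=im.sum(2)/3
    if n=='top': m=(u>355)&(u<445)&(v>130)&(v<255)
    else: m=(u>300)&(u<440)&(v>240)&(v<350)
    m&=d>0
    print(n,np.histogram(P[m][:,2],bins=np.arange(-6,110,4)))
    for nm,lo,hi in(('pack',60,76),('rib',85,100),('block',49,60)):
        k=m&(P[...,2]>lo)&(P[...,2]<hi)
        k&= (g<70) if nm!='block' else (g>120)
        q=P[k]
        if len(q)<5: print(nm,len(q));continue
        q2=q[:,:2]
        print(nm,len(q),np.median(q,0),cv2.minAreaRect(q2.astype(np.float32)))
```

```text
top (array([ 100, 3562, 2428,   55,  131,   92,   31,  175,  420,  565,  251,
        341,   56,   46,  193,  840,  177,  106,  738,  311,   14,   15,
          9,   17,  216,  100,    0,    0]), array([ -6,  -2,   2,   6,  10,  14,  18,  22,  26,  30,  34,  38,  42,
        46,  50,  54,  58,  62,  66,  70,  74,  78,  82,  86,  90,  94,
        98, 102, 106]))
pack 931 [ 591.9 -178.2   69.2] ((600.713134765625, -185.25177001953125), (94.01170349121094, 60.783382415771484), 12.501843452453613)
rib 337 [ 595.2 -187.1   93.2] ((595.5706787109375, -188.2464141845703), (44.11881637573242, 27.013559341430664), 12.115582466125488)
block 1033 [ 695.3 -169.    56.2] ((696.1491088867188, -170.255126953125), (48.761940002441406, 92.87891387939453), 10.490607261657715)
side (array([  26, 6733, 1555,  122,  309,  109,  108,  438,  549,  508,  404,
        418,  127,  113,  267, 1183,  148,  187, 1092,  150,   39,   39,
         38,   49,  339,   36,    0,    0]), array([ -6,  -2,   2,   6,  10,  14,  18,  22,  26,  30,  34,  38,  42,
        46,  50,  54,  58,  62,  66,  70,  74,  78,  82,  86,  90,  94,
        98, 102, 106]))
pack 1261 [ 587.8 -201.6   68.6] ((600.8563232421875, -189.54104614257812), (93.83793640136719, 64.17916107177734), 11.940106391906738)
rib 435 [ 592.9 -190.8   92.5] ((594.200927734375, -188.11154174804688), (43.60887145996094, 25.767091751098633), 10.160809516906738)
block 1178 [ 693.3 -173.4   55.8] ((694.8777465820312, -169.951416015625), (47.73994827270508, 89.1697769165039), 10.61715316772461)
```

Run:
```python
from h import *
np.set_printoptions(suppress=True,precision=1)
for n in('top','side'):
    im=np.load(f'pics/{n}_i.npy').astype(int);d=np.load(f'pics/{n}_d.npy');P=np.load(f'pics/{n}_P.npy')
    v,u=np.mgrid[0:400,0:640]
    if n=='top': m=(u>170)&(u<265)&(v>95)&(v<275)
    else: m=(u>240)&(u<392)&(v>115)&(v<200)
    m&=d>0
    print(n)
    h,e=np.histogram(P[m][:,2],bins=np.arange(10,110,2));print(dict(zip(e.astype(int).tolist(),h.tolist())))
    for nm,lo,hi in(('plat',78,86),('wall',62,70),('rails',39,46),('bed',28,33)):
        k=m&(P[...,2]>lo)&(P[...,2]<hi)
        k=cv2.morphologyEx(k.astype(np.uint8),cv2.MORPH_OPEN,np.ones((2,2)))>0
        q=P[k]
        print(nm,len(q),np.median(q,0),cv2.minAreaRect(q[:,:2].astype(np.float32)))
    # catch pads
    for nm,(a,b,c,e) in dict(sh=(195,235,232,275),ch=(395,430,222,255)).items() if n=='top' else dict(sh=(240,280,165,200),ch=(300,345,310,350)).items():
        k=(u>a)&(u<b)&(v>c)&(v<e)&(P[...,2]>20)&(P[...,2]<27)&(d>0); q=P[k]
        print('pad',nm,len(q),np.median(q,0),cv2.minAreaRect(q[:,:2].astype(np.float32)))
```

```text
top
{10: 58, 12: 132, 14: 104, 16: 41, 18: 16, 20: 24, 22: 40, 24: 125, 26: 152, 28: 227, 30: 639, 32: 513, 34: 202, 36: 153, 38: 322, 40: 257, 42: 167, 44: 71, 46: 52, 48: 53, 50: 34, 52: 28, 54: 27, 56: 36, 58: 25, 60: 44, 62: 65, 64: 121, 66: 203, 68: 137, 70: 33, 72: 3, 74: 1, 76: 0, 78: 18, 80: 316, 82: 1318, 84: 1459, 86: 857, 88: 292, 90: 42, 92: 16, 94: 14, 96: 16, 98: 12, 100: 19, 102: 38, 104: 36, 106: 10}
plat 2680 [719.  178.9  83.9] ((623.1703491210938, 146.81057739257812), (373.4209289550781, 161.77093505859375), 18.215314865112305)
wall 492 [652.7 168.4  65. ] ((612.1279296875, 144.28564453125), (350.29730224609375, 165.08607482910156), 18.01780891418457)
rails 440 [590.9 190.   40.3] ((557.2498779296875, 114.02981567382812), (252.58897399902344, 88.55076599121094), 69.24930572509766)
bed 827 [591.3 190.2  31.6] ((542.7952880859375, 146.8756103515625), (276.10186767578125, 132.3272705078125), 36.46711730957031)
pad sh 203 [498.9 196.2  25.7] ((514.066650390625, 196.62677001953125), (64.53207397460938, 62.3075065612793), 84.22282409667969)
pad ch 189 [ 522.  -201.    25
[... 604 characters left out ...]
8125, 172.5697479248047), 57.887115478515625)
wall 532 [675.8 123.   66.5] ((590.06494140625, -116.67984008789062), (813.7538452148438, 203.998291015625), 66.73517608642578)
rails 353 [610.6 161.4  39.8] ((493.53643798828125, -113.38433837890625), (713.3634033203125, 253.45574951171875), 58.01039505004883)
bed 597 [595.1 182.7  31.3] ((485.6399841308594, -99.59432983398438), (736.372314453125, 259.8582458496094), 59.70032501220703)
pad sh 166 [500.6 190.1  25. ] ((516.2200317382812, 190.9483184814453), (78.07635498046875, 68.29598236083984), 86.184814453125)
pad ch 355 [ 519.8 -204.4   24.7] ((530.2708740234375, -199.33641052246094), (51.37662887573242, 34.4976692199707), 12.713994979858398)
```

Run:
```python
from h import *
np.set_printoptions(suppress=True,precision=1)
Q=[np.load(f'pics/{n}_P.npy')[np.load(f'pics/{n}_d.npy')>0] for n in('top','side')]
def ortho(q,x0,x1,y0,y1,s):
    # image: up=+x, left=+y
    H=np.zeros((int((x1-x0)*s),int((y1-y0)*s)))
    k=(q[:,0]>x0)&(q[:,0]<x1)&(q[:,1]>y0)&(q[:,1]<y1)
    q=q[k]; q=q[q[:,2].argsort()]
    for p in q:
        r=int((x1-p[0])*s);c=int((y1-p[1])*s);H[max(r-1,0):r+2,max(c-1,0):c+2]=p[2]
    return H
out=[]
for q in Q:
    H=ortho(q,440,820,70,270,1.5)
    I=cv2.applyColorMap(np.clip(H*2.4,0,255).astype(np.uint8),cv2.COLORMAP_JET)
    out.append(I)
cv2.imwrite('pics/ortho.png',np.hstack(out))
```

```text
(no output)
```

View pics/ortho.png

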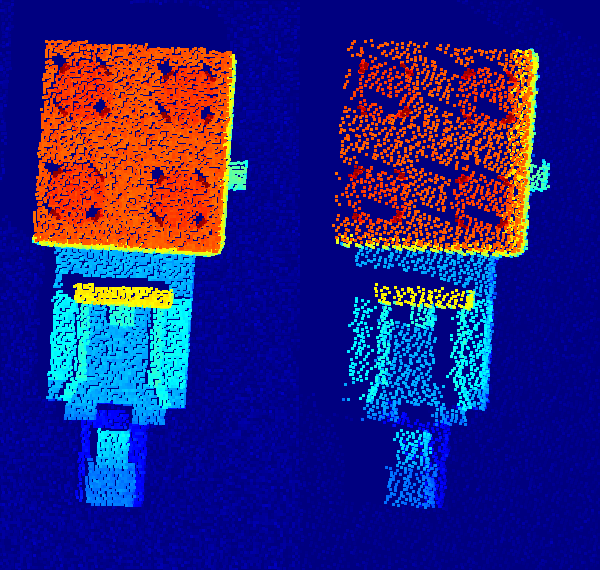

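```bash
cat > fit.py <<'E'
from h import *
from scipy.optimize import minimize
np.set_printoptions(suppress=True,precision=1)
def boxfit(q,L,W,x0):
    # rect L x W centre; penalise points outside, and maximise fill
    q=q[:,:2]
    def cost(p):
        c,s=np.cos(p[2]),np.sin(p[2]); d=q-p[:2]
        a=np.abs(d@[c,s])-L/2;b=np.abs(d@[-s,c])-W/2
        o=np.hypot(np.maximum(a,0),np.maximum(b,0)); return np.minimum(o,6).sum()
    r=min((minimize(cost,[x0[0]+i,x0[1]+j,x0[2]],method='Nelder-Mead',options=dict(initial_simplex=[[x0[0]+i,x0[1]+j,x0[2]],[x0[0]+i+5,x0[1]+j,x0[2]],[x0[0]+i,x0[1]+j+5,x0[2]],[x0[0]+i,x0[1]+j,x0[2]+.08]])) for i in(-3,3) for j in(-3,3)),key=lambda r:r.fun)
    return r.x,r.fun/len(q)
E
python3 - <<'E'
from fit import *
def sel(n,b):
    P=np.load(f'pics/{n}_P.npy')[np.load(f'pics/{n}_d.npy')>0]
    return P[np.all((P>[b[0],b[2],b[4]])&(P<[b[1],b[3],b[5]]),1)]
for n in('top','side'):
    q=sel(n,(590,830,90,265,76,92)); print(n,'house',q[:,2].mean(),*(boxfit(q,140,130,(730,177,-.07))), cv2.minAreaRect(q[:,:2].astype('f')))
    q=sel(n,(600,640+20,120,230,61,71)); r=cv2.minAreaRect(q[:,:2].astype('f'));print('wall',len(q),q.mean(0),r)
    q=sel(n,(470,520,160,240,20,29)); print('pad',len(q),q.mean(0),cv2.minAreaRect(q[:,:2].astype('f')))
    q=sel(n,(470,560,-240,-170,20,29)); print('chpad',len(q),q.mean(0),cv2.minAreaRect(q[:,:2].astype('f')))
    q=sel(n,(560,660,-250,-120,63,73));  print('pack',len(q),*(boxfit(q,80,60,(595,-188,.18))))
    q=sel(n,(560,660,-250,-120,88,97));  print('rib',len(q),*(boxfit(q,44,24,(595,-188,.18))))
    q=sel(n,(660,760,-250,-100,50,60));  print('block',len(q),*(boxfit(q,48,90,(695,-170,.18))))
    q=sel(n,(600,670,-250,-100,60,73)); q=q;
E
```

```text
top house 84.79252443119655 [721.4 183.3  -0.1] 0.0 ((723.0576171875, 181.68048095703125), (124.64332580566406, 135.49452209472656), 85.90367889404297)
wall 394 [636.9 182.3  66.8] ((637.6638793945312, 175.96636962890625), (106.95530700683594, 44.08464813232422), 89.86298370361328)
pad 221 [496.4 195.9  25.9] ((498.1507873535156, 196.4266357421875), (32.27582550048828, 29.385316848754883), 87.70942687988281)
chpad 252 [ 524.8 -201.5   25.7] ((532.0980834960938, -202.75802612304688), (50.87677001953125, 58.389801025390625), 9.246344566345215)
pack 1055 [ 606.  -185.8    0.2] 0.6175443795633163
rib 322 [ 595.5 -187.9    0.2] 0.06736525116965951
block 1103 [ 694.8 -169.     0.2] 0.03437762640822839
side house 84.44284353907017 [722.4 180.3  -0.1] 0.0 ((722.7963256835938, 180.79678344726562), (127.2593994140625, 135.90823364257812), 85.70819854736328)
wall 242 [639.  174.   66.4] ((637.0164794921875, 174.71542358398438), (45.399452209472656, 109.08786010742188), 0.18920432031154633)
pad 136 [496.2 193.3  25.1] ((500.727294921875, 196.1999969482422), (33.13837814331055, 36.67164993286133), 86.21923828125)
chpad 425 [ 525.6 -203.6   25. ] ((531.8097534179688, -203.54026794433594), (52.3974723815918, 59.202266693115234), 9.83562183380127)
pack 1272 [ 604.9 -186.9    0.2] 0.6350963156339215
rib 395 [ 594.3 -188.5    0.2] 0.015701956139561914
block 1295 [ 694.1 -171.1    0.2] 0.009461420099395632
```

```bash
python3 -m creep '[[[30,33,0],[0,0,0],-1],[[62,68,0],[0,0,-0.01],-1],[[95,104,0],[0,0,-0.02],-1],[[127,139,0],[0,0,-0.03],-1],[[159,175,0],[0,0,-0.04],-1],[[191,210,0],[0,0,-0.05],-1],[[223,245,0],[0,0,-0.05],-1],[[255,280,0],[0,0,-0.05],-1],[[287,315,0],[0,0,-0.05],-1],[[319,350,0],[0,0,-0.05],-1],[[348,382,0],[0,0,-0.05],-1],[[368.7,404.9,0],[0,0,-0.05],-1]]'; python3 -m creep '[[[0,0,-30],[0,0,0],-1],[[0,0,-65],[0,0,0],-1],[[0,0,-100],[0,0,0],-1],[[0,0,-130],[0,0,0],-1],[[0,0,-155],[0,0,0],-1],[[0,0,-175],[0,0,0],-1],[[0,0,-185],[0,0,0],-1],[[0,0,-190],[0,0,0],-1],[[0,0,-190],[0,0,0],-1]]'
python3 - <<'E'
from h import *
from scipy.spatial.transform import Rotation as R
np.set_printoptions(suppress=True,precision=3)
s=arm.read_state();print(R.from_quat(s['ee_rot']).as_matrix(),s['position'],s['contact_force'],s['gripper_width'])
for n,(a,b,c,e) in dict(top=(130,270,350,450),side=(220,360,280,450)).items():
    im,d=grab(n);cv2.imwrite(f'pics/{n}1.png',cv2.resize(im[a:b,c:e,::-1],None,fx=4,fy=4))
E
```

```text
clock: 1.1
position: [481.0, -236.6, 231.1]
ee_rot: [-0.452, -0.543, 0.543, 0.453]
contact_force: [1.5, -0.9, -0.4]
gripper_width: 0.1
clock: 1.85
position: [479.9, -238.6, 40.6]
ee_rot: [-0.452, -0.543, 0.544, 0.453]
contact_force: [0.2, 1.6, 0.6]
gripper_width: 0.1
[[-0.181 -0.002 -0.984]
 [ 0.984  0.    -0.181]
 [ 0.001 -1.     0.002]] [ 479.948 -238.578   40.58 ] [0.185 1.555 0.617] 0.14348544408198716
```

```bash
python3 -m creep '[[[5,6,10],[0,0,0],-1],[[15,17,10],[0,0,0],-1],[[26,28,8],[0,0,0],-1],[[32,35,5],[0,0,0],-1],[[32,35,0],[0,0,0],-1],[[32,35,-4],[0,0,0],-1],[[32,35,-4],[0,0,0],-1]]'
python3 - <<'E'
from h import *
for n,(a,b,c,e) in dict(top=(130,270,350,450),side=(220,360,280,450)).items():
    im,d=grab(n);cv2.imwrite(f'pics/{n}2.png',cv2.resize(im[a:b,c:e,::-1],None,fx=4,fy=4))
E
```

```text
clock: 2.53
position: [511.0, -203.2, 35.7]
ee_rot: [-0.451, -0.543, 0.544, 0.454]
contact_force: [-0.8, -0.1, -0.0]
gripper_width: -0.1
```

View pics/side2.png

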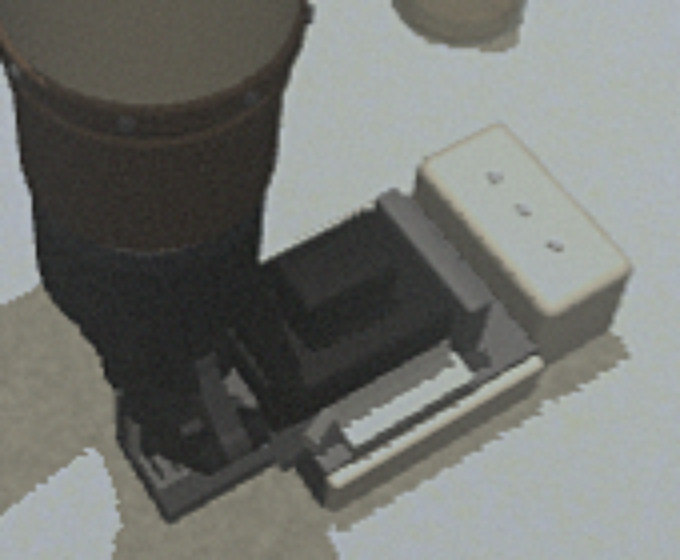

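View pics/top2.png

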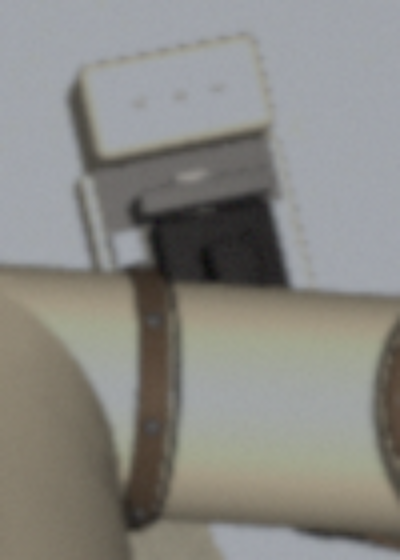

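```bash
python3 -m creep '[[[1,0,-5],[0,0,0],-1],[[1,0,-9],[0,0,0],-1],[[1,0,-11],[0,0,0],-1],[[1,0,-12],[0,0,0],-1],[[1,0,-13],[0,0,0],-1],[[1,0,-14],[0,0,0],-1],[[1,0,-15],[0,0,0],-1],[[1,0,-16],[0,0,0],-1],[[1,0,-17],[0,0,0],-1],[[1,0,-18],[0,0,0],-1],[[1,0,-18.5],[0,0,0],-1],[[1,0,-18.5],[0,0,0],-1]]'
python3 - <<'E'
from h import *
im,d=grab('side');cv2.imwrite('pics/side3.png',cv2.resize(im[220:360,280:450,::-1],None,fx=4,fy=4))
E
```

```text
clock: 3.63
position: [513.2, -203.6, 18.7]
ee_rot: [-0.453, -0.543, 0.543, 0.453]
contact_force: [-1.1, 0.2, 0.7]
gripper_width: 0.2
```

View pics/side3.png

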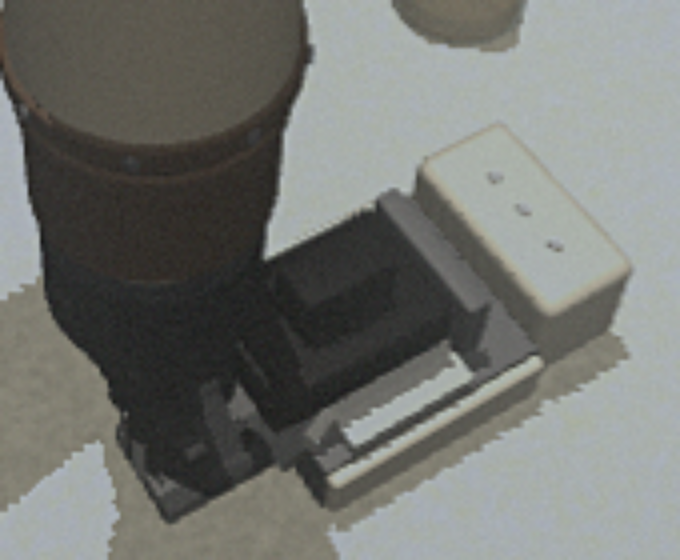

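```bash
python3 -m creep '[[[0,0,-1],[0,0,0],-1],[[0,0,-2],[0,0,0],-1],[[0,0,-2.5],[0,0,0],-1],[[0,0,-3],[0,0,0],-1],[[0,0,-3],[0,0,0],-1]]'
python3 - <<'E'
from h import *
im,d=grab('side');cv2.imwrite('pics/side4.png',cv2.resize(im[220:360,280:450,::-1],None,fx=4,fy=4))
s=arm.read_state();print(s['contact_force'],s['position'])
E
```

```text
clock: 4.1
position: [513.4, -203.6, 15.7]
ee_rot: [0.453, 0.543, -0.543, -0.452]
contact_force: [0.1, -0.1, 1.4]
gripper_width: 0.2
[-0.41547339 -0.35211022  2.36618757] [ 513.41720474 -203.58856078   15.76906244]
```

View pics/side4.png

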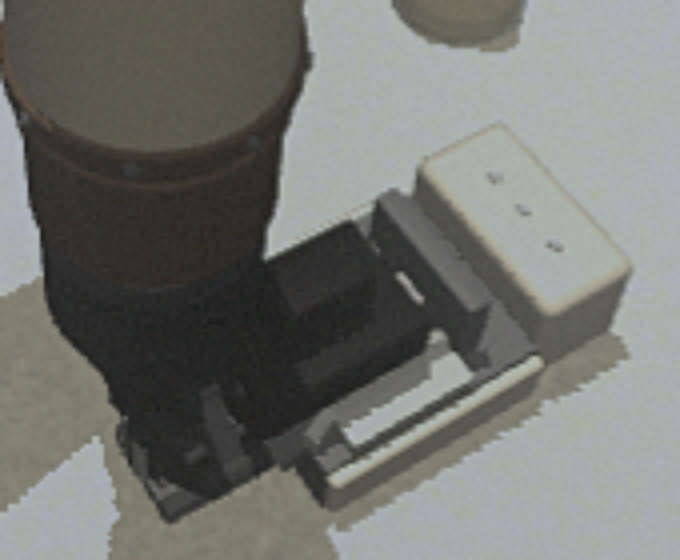

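```bash
python3 -m creep '[[[0,0,0],[0,0,0],-1],[[0,0,0],[0,0,0],-1],[[0,0,4],[0,0,0],-1],[[0,0,12],[0,0,0],-1],[[-5,-1,30],[0,0,0],-1],[[-15,-3,55],[0,0,0],-0.5],[[-30,-6,85],[0,0,0],0.2],[[-60,-11,110],[0,0,0],0.2],[[-90,-17,125],[0,0,0],0.2],[[-110,-20,125],[0,0,0],0.2],[[-110,-20,125],[0,0,0],0.2],[[-110,-20,125],[0,0,0],0.2]]'
python3 - <<'E'
from fit import *
P={}
for n in('top','side'):
    im,d=grab(n)
    if n=='top':cv2.imwrite('pics/top5.png',cv2.resize(im[130:270,350:450,::-1],None,fx=4,fy=4))
    v,u=np.mgrid[0:400,0:640]
    P=pts(n,np.c_[u.ravel(),v.ravel()],d=d.ravel())[d.ravel()>0]
    sel=lambda b:P[np.all((P>[b[0],b[2],b[4]])&(P<[b[1],b[3],b[5]]),1)]
    q=sel((545,660,-250,-120,88,97));  print('rib',len(q),*(boxfit(q,44,24,(583,-190,.18))),cv2.minAreaRect(q[:,:2].astype('f')))
s=arm.read_state();print(s['position'],s['gripper_width'])
E
```

```text
clock: 5.15
position: [402.8, -223.8, 141.9]
ee_rot: [0.453, 0.544, -0.543, -0.452]
contact_force: [0.6, -1.1, 0.4]
gripper_width: 51.1
rib 313 [ 585.3 -189.5    0.2] 0.03128427956715434 ((585.3035278320312, -189.94703674316406), (43.9519157409668, 26.46072769165039), 9.26363468170166)
rib 400 [ 584.1 -190.5    0.2] 0.003787728174809799 ((584.0463256835938, -190.45681762695312), (43.71086502075195, 24.831607818603516), 10.655967712402344)
[ 404.1 -223.6  141.2] 51.13031734108888
```

View pics/top5.png

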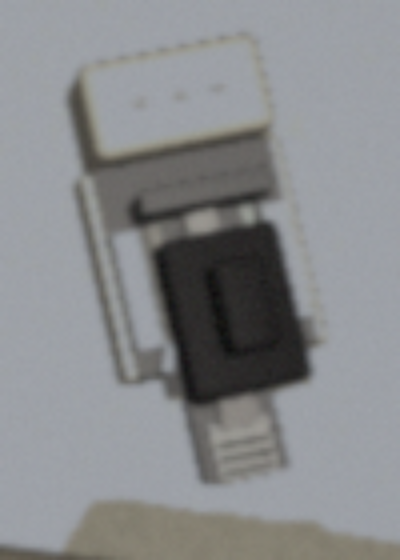

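```bash
python3 -m creep '[[[25,5,0],[0,0,0],0.2],[[55,10,0],[0,0,0],0.2],[[85,16,0],[0,0,0],0.2],[[115,21,0],[0,0,0],0.2],[[145,27,0],[0,0,0],0.2],[[168,31,0],[0,0,0],0.2],[[181,33.3,0],[0,0,0],0.2],[[181,33.3,-10],[0,0,0],0.2],[[181,33.3,-25],[0,0,0],0.2],[[181,33.3,-35],[0,0,0],0.2],[[181,33.3,-40],[0,0,0],0.2],[[181,33.3,-40],[0,0,0],0.2]]'
python3 - <<'E'
from h import *
im,d=grab('side');cv2.imwrite('pics/side6.png',cv2.resize(im[220:360,280:450,::-1],None,fx=4,fy=4))
s=arm.read_state();print(s['contact_force'],s['position'])
E
```

```text
clock: 6.25
position: [582.9, -190.2, 98.7]
ee_rot: [-0.451, -0.542, 0.544, 0.454]
contact_force: [0.6, -0.2, 0.7]
gripper_width: 51.3
[0.37172905 0.24888972 0.76725564] [ 583.61838248 -190.3962086    99.92511656]
```

View pics/side6.png

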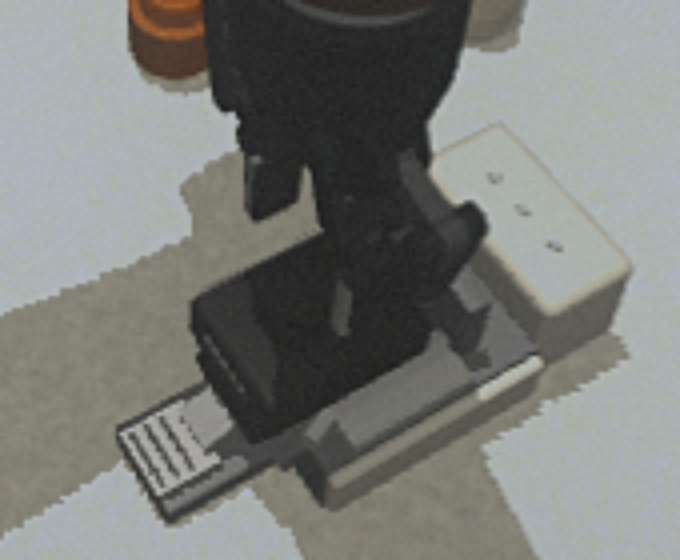

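```bash
python3 -m creep '[[[0.5,0,-8],[0,0,0],0.2],[[0.5,0,-17],[0,0,0],0.2],[[0.5,0,-24],[0,0,0],0.2],[[0.5,0,-28],[0,0,0],0.2],[[0.5,0,-28],[0,0,0],0.2],[[0.5,0,-28],[0,0,0],-0.2],[[0.5,0,-28],[0,0,0],-0.6],[[0.5,0,-28],[0,0,0],-1],[[0.5,0,-28],[0,0,0],-1],[[0.5,0,-28],[0,0,0],-1],[[0.5,0,-28],[0,0,0],-1],[[0.5,0,-28],[0,0,0],-1]]'
python3 - <<'E'
from h import *
s=arm.read_state();print(s['contact_force'],s['position'],s['wrist_torque'])
E
```

```text
clock: 7.3
position: [585.1, -190.5, 73.4]
ee_rot: [0.453, 0.543, -0.543, -0.452]
contact_force: [-0.3, -1.0, 3.3]
gripper_width: 23.0
[-0.30453681 -1.02346797  3.32545634] [ 585.11818257 -190.46019819   73.39199517] [-0.14778624  0.09221604  0.03320596]
```

```bash
python3 -m creep '[[[-2,-0.4,0.5],[0,0,0],-1],[[-5,-0.9,1],[0,0,0],-1],[[-10,-1.8,1],[0,0,0],-1],[[-15,-2.7,1],[0,0,0],-1],[[-20,-3.6,1],[0,0,0],-1],[[-25,-4.5,1],[0,0,0],-1],[[-29,-5.3,1],[0,0,0],-1],[[-29,-5.3,1],[0,0,0],-1]]'
python3 - <<'E'
from h import *
im,d=grab('side');cv2.imwrite('pics/side7.png',cv2.resize(im[220:360,280:450,::-1],None,fx=4,fy=4))
s=arm.read_state();print(s['contact_force'],s['position'],s['gripper_width'])
E
```

```text
clock: 7.97
position: [553.9, -195.7, 73.5]
ee_rot: [-0.452, -0.543, 0.544, 0.454]
contact_force: [-1.4, 0.6, -1.6]
gripper_width: 22.4
[-0.77671409 -0.58978756 -1.73176795] [ 554.28472699 -195.7111743    73.55318034] 22.3737650772363
```

View pics/side7.png

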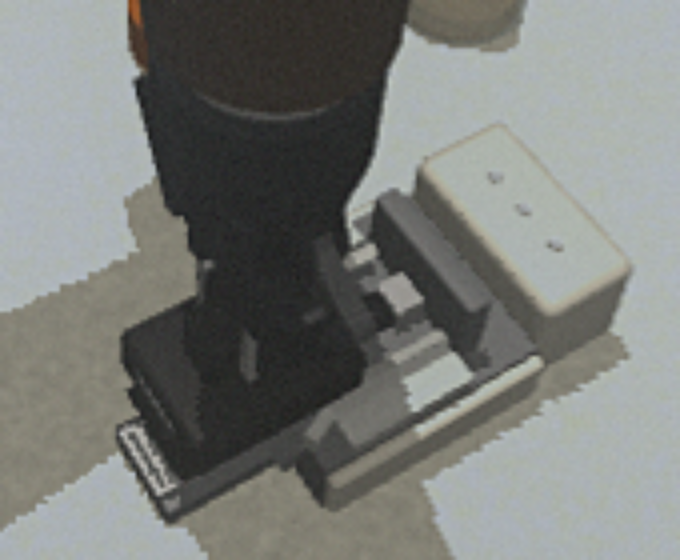

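```bash
python3 -m creep '[[[-7,-1.3,0],[0,0,0],-1],[[-14,-2.6,0],[0,0,0],-1],[[-21,-3.8,0],[0,0,0],-1],[[-28,-5.1,0],[0,0,0],-1],[[-35,-6.4,0],[0,0,0],-1],[[-42,-7.7,0],[0,0,0],-1],[[-49,-9,1],[0,0,0],-1],[[-55,-10,4],[0,0,0],-1],[[-60,-11,12],[0,0,0],-1],[[-65,-12,25],[0,0,0],-1],[[-70,-12,40],[0,0,0],-1],[[-70,-12,55],[0,0,0],-1]]'
python3 -m creep '[[[0,0,15],[0,0,0],-1],[[0,5,35],[0,0,0],-1],[[0,15,50],[0,0,0],-1],[[0,20,60],[0,0,0],-1],[[0,20,60],[0,0,0],-1],[[0,20,60],[0,0,0],-1]]'
python3 - <<'E'
from h import *
for n in('side','top'):
    im,d=grab(n);cv2.imwrite(f'pics/{n}8.png',im[...,::-1])
s=arm.read_state();print(s['contact_force'],s['position'],s['gripper_width'],s['wrist_torque'])
E
```

```text
clock: 9.02
position: [484.0, -207.6, 129.6]
ee_rot: [-0.452, -0.543, 0.543, 0.453]
contact_force: [0.0, -0.4, -4.0]
gripper_width: 22.8
clock: 9.52
position: [485.5, -187.3, 189.0]
ee_rot: [0.453, 0.544, -0.543, -0.452]
contact_force: [-0.3, -0.3, -4.7]
gripper_width: 22.6
[-0.37320061 -0.58163172 -4.9721984 ] [ 484.8009111  -187.57540148  187.65200498] 22.79826443902687 [ 0.03817483 -0.01071547  0.04278028]
```

View pics/side8.png

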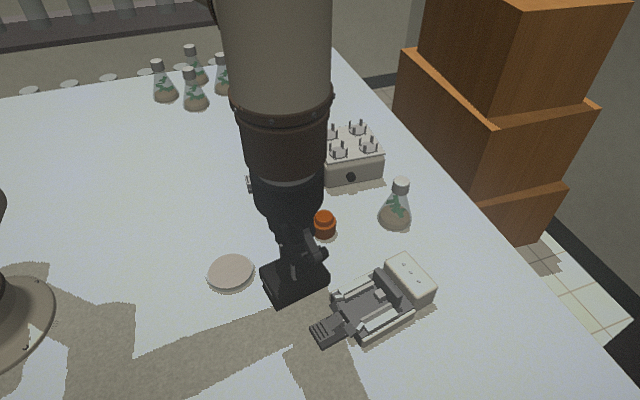

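```bash
python3 -m creep '[[[-1,8,0],[0,0,0],-1],[[-2,22,0],[0,0,-0.02],-1],[[-3,44,0],[0,0,-0.05],-1],[[-4,68,0],[0,0,-0.08],-1],[[-5,92,0],[0,0,-0.11],-1],[[-6,116,0],[0,0,-0.14],-1],[[-7,140,0],[0,0,-0.17],-1],[[-8,164,0],[0,0,-0.2],-1],[[-9,188,0],[0,0,-0.23],-1],[[-10,212,0],[0,0,-0.25],-1],[[-11,236,0],[0,0,-0.25],-1],[[-12,260,0],[0,0,-0.25],-1]]'
python3 -m creep '[[[-1,24,0],[0,0,0],-1],[[-2,48,0],[0,0,0],-1],[[-3,72,0],[0,0,0],-1],[[-4,96,0],[0,0,0],-1],[[-4,114,0],[0,0,0],-1],[[-4,123,0],[0,0,0],-1],[[-4,126,0],[0,0,0],-1],[[-4,126,-10],[0,0,0],-1],[[-4,126,-30],[0,0,0],-1],[[-4,126,-50],[0,0,0],-1],[[-4,126,-60],[0,0,0],-1],[[-4,126,-60],[0,0,0],-1]]'
cat > chk.py <<'E'
from fit import *
from scipy.spatial.transform import Rotation as R
import sys
t=sys.argv[1]
s=arm.read_state();M=R.from_quat(s['ee_rot']).as_matrix()
print(s['contact_force'],s['position'],s['gripper_width'],'jaw deg',np.degrees(np.arctan2(M[1,0],M[0,0])),'finger',M[:,1].round(3))
for n,(a,b,c,e) in dict(top=(95,295,150,290),side=(110,250,230,400)).items():
    im,d=grab(n);cv2.imwrite(f'pics/{n}{t}.png',cv2.resize(im[a:b,c:e,::-1],None,fx=3 if n=='top' else 4,fy=3 if n=='top' else 4))
    v,u=np.mgrid[0:400,0:640]
    P=pts(n,np.c_[u.ravel(),v.ravel()],d=d.ravel()).reshape(400,640,3);np.save(f'pics/{n}_P.npy',P)
E
python3 chk.py 9
```

```text
clock: 10.62
position: [472.9, 73.5, 187.9]
ee_rot: [-0.517, -0.482, 0.483, 0.517]
contact_force: [0.9, -0.3, -4.1]
gripper_width: 22.4
clock: 11.62
position: [467.8, 196.0, 125.6]
ee_rot: [-0.517, -0.479, 0.485, 0.518]
contact_force: [-0.6, -0.4, -5.5]
gripper_width: 22.7
[-0.6 -0.4 -5.5] [467.8 196.  125.6] 22.699741982438358 jaw deg 85.9851589333035 finger [-0. -0. -1.]
```

View pics/side9.png

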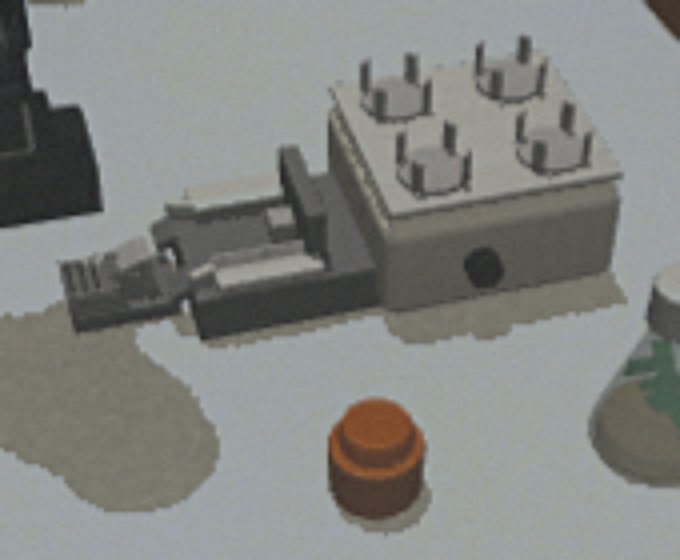

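View pics/top9.png

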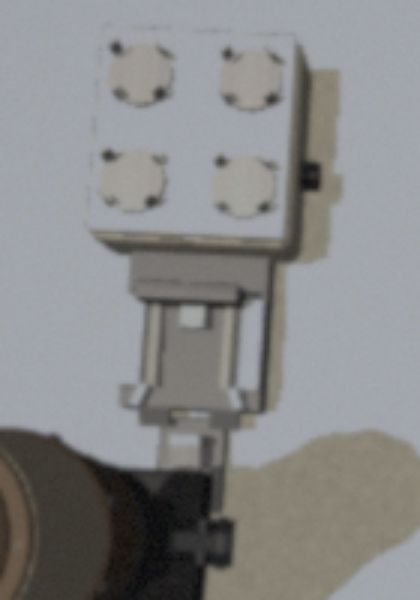

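Run:
```python
from h import *
np.set_printoptions(suppress=True,precision=1,linewidth=200)
th=np.radians(-4);o=np.array([583.3,190.7]);c,s=np.cos(th),np.sin(th)
for n in('top','side'):
    P=np.load(f'pics/{n}_P.npy').reshape(-1,3);d=P[:,:2]-o;lx=d@[c,s];ly=d@[-s,c]
    for a,b in((-15,5),(5,25)):
        k=(lx>a)&(lx<b)&(abs(ly)<60)
        bins=np.arange(-56,58,4);i=np.digitize(ly[k],bins)
        print(n,a,[(int(bins[j-1]),round(float(np.median(P[k][i==j,2]))) if (i==j).any() else None) for j in range(1,len(bins))])
    # wall
    k=(P[:,2]>60)&(P[:,2]<71)&(lx>15)&(lx<60)&(abs(ly)<45);print('wall ly',np.percentile(ly[k],[1,5,50,95,99]),'lx',np.percentile(lx[k],[2,10,50,90,98]))
    k=(P[:,2]>80)&(P[:,2]<90)&(lx>50)&(lx<230)&(abs(ly)<80);print('plat ly',np.percentile(ly[k],[1,5,50,95,99]),'lx',np.percentile(lx[k],[.5,5,50,95,99.5]))
    for a,b in((50,120),(120,200)):
        kk=k&(lx>a)&(lx<b);print(' edges',np.percentile(ly[kk],[1,99]),np.percentile(ly[kk],[1,99]).mean())
```

```text
top -15 [(-56, 1), (-52, 2), (-48, 21), (-44, 39), (-40, 40), (-36, 40), (-32, 38), (-28, 43), (-24, 41), (-20, 33), (-16, 32), (-12, 33), (-8, 31), (-4, 31), (0, 32), (4, 32), (8, 32), (12, 31), (16, 32), (20, 33), (24, 43), (28, 37), (32, 39), (36, 39), (40, 39), (44, 39), (48, None), (52, 2)]
top 5 [(-56, 1), (-52, 2), (-48, 20), (-44, 39), (-40, 40), (-36, 39), (-32, 37), (-28, 42), (-24, 42), (-20, 33), (-16, 33), (-12, 32), (-8, 34), (-4, 33), (0, 33), (4, 32), (8, 32), (12, 32), (16, 33), (20, 34), (24, 43), (28, 39), (32, 39), (36, 39), (40, 40), (44, 39), (48, None), (52, 4)]
wall ly [-32.2 -29.9  -0.5  29.1  31.4] lx [33.6 34.1 39.2 44.2 45.4]
plat ly [-60.6 -55.7   0.5  56.   61.1] lx [ 73.1  78.6 138.3 200.1 206.1]
 edges [-60.7  60.8] 0.05545519511573005
 edges [-60.3  61.3] 0.5095780641590189
side -15 [(-56, 1), (-52, 2), (-48, 20), (-44, 35), (-40, 38), (-36, 39), (-32, 39), (-28, 41), (-24, 41), (-20, None), (-16, None), (-12, 32), (-8, 31), (-4, 32), (0, 32), (4, 32), (8, 31), (12, 31), (16, 31), (20, 39), (24, 36), (28, 40), (32, 39), (36, 39), (40, 39), (44, 39), (48, None), (52, None)]
side 5 [(-56, 1), (-52, 2), (-48, 19), (-44, 34), (-40, 39), (-36, 39), (-32, 39), (-28, 41), (-24, 41), (-20, None), (-16, None), (-12, 32), (-8, 32), (-4, 33), (0, 32), (4, 32), (8, 32), (12, 31), (16, 31), (20, 38), (24, 41), (28, None), (32, 40), (36, 39), (40, 40), (44, 39), (48, None), (52, None)]
wall ly [-32.6 -32.1  -5.4  27.7  32.3] lx [33.  33.6 38.2 43.5 44.4]
plat ly [-61.9 -59.7  -7.9  52.6  60.1] lx [ 72.6  77.  137.7 199.3 206.4]
 edges [-62.2  60.2] -1.0146843372781689
 edges [-61.7  60.2] -0.7510939783643131
```

```bash
python3 -m creep '[[[-4,1,-5],[0,0,0],-1],[[-8,2.5,-15],[0,0,0],-1],[[-10,3.3,-25],[0,0,0],-1],[[-10,3.3,-34],[0,0,0],-1],[[-10,3.3,-42],[0,0,0],-1],[[-10,3.3,-48],[0,0,0],-1],[[-10,3.3,-50],[0,0,0],-1],[[-10,3.3,-50],[0,0,0],-1]]'
python3 chk.py 10
```

```text
clock: 12.38
position: [459.8, 201.6, 78.4]
ee_rot: [0.517, 0.482, -0.483, -0.517]
contact_force: [0.9, -0.3, -4.2]
gripper_width: 22.6
[ 0.9 -0.3 -4.2] [459.8 201.6  78.4] 22.58456249666906 jaw deg 86.0871668599439 finger [-0. -0. -1.]
```

View pics/side10.png

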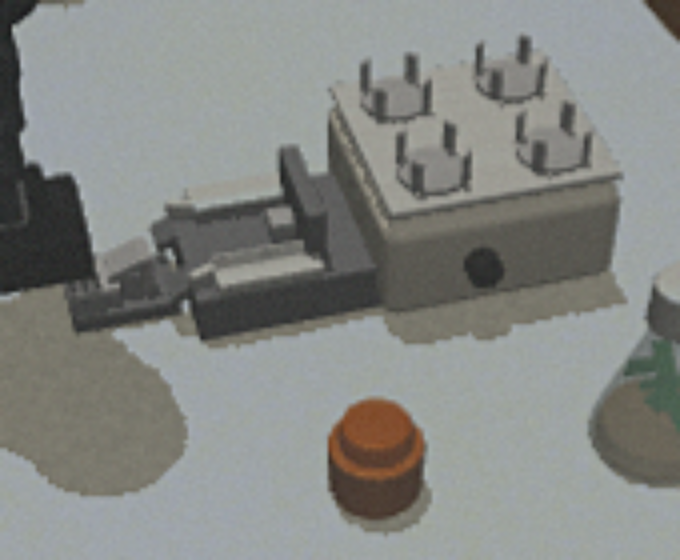

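View pics/top10.png

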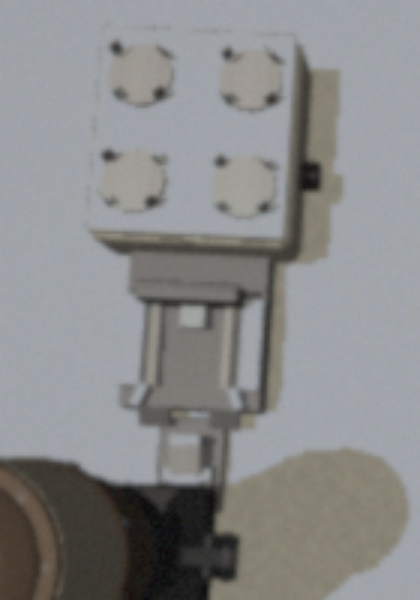

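```bash
for i in 1 2 3 4; do python3 -m creep '[[[0,0,0],[0,0,0],-1]]' | grep pos; done
python3 - <<'E'
from h import *
for n in('top','side'):
    for i in range(1):
        im,d=grab(n);s=arm.read_state();print(s['position'])
    v,u=np.mgrid[0:400,0:640]
    P=pts(n,np.c_[u.ravel(),v.ravel()],d=d.ravel()).reshape(400,640,3)
    # pack points: dark, near
    g=im.sum(2)/3
    k=(P[...,0]>460)&(P[...,0]<510)&(abs(P[...,1]-199)<45)&(P[...,2]>27)&(P[...,2]<80)&(g<75)&(d>0)
    q=P[k]
    print(n,k.sum(),np.percentile(q,[1,5,50,95,99],axis=0).round(1).tolist())
    t=q[(q[:,2]>66)&(q[:,2]<80)]
    print('top face',len(t),np.median(t,0),cv2.minAreaRect(t[:,:2].astype('f')))
E
```

```text
position: [460.2, 202.0, 79.3]
position: [460.1, 201.9, 79.3]
position: [460.0, 201.8, 79.2]
position: [459.9, 201.8, 79.0]
[459.8578121  201.73407103  78.99750389]
top 276 [[469.5, 170.4, 56.7], [472.0, 170.9, 65.0], [488.4, 184.3, 75.5], [497.9, 206.7, 78.0], [498.4, 213.7, 79.3]]
top face 261 [488.41470577 184.71337677  75.63585756] ((483.49725341796875, 194.72061157226562), (48.58103942871094, 31.83591651916504), 84.75263214111328)
[459.84088992 201.73627603  78.96322408]
side 367 [[460.5, 168.8, 39.6], [462.2, 169.9, 41.5], [482.4, 179.1, 73.4], [496.2, 216.1, 76.5], [498.3, 223.9, 78.6]]
top face 239 [483.99817819 183.68880544  74.7390225 ] ((479.39794921875, 197.01519775390625), (58.34648513793945, 37.249568939208984), 85.99131774902344)
```

```bash
python3 -m creep '[[[0,-1,-2],[0,0,0],-1],[[0,-2.3,-4.5],[0,0,0],-1],[[4,-2.6,-4.5],[0,0,0],-1],[[9,-2.9,-4.5],[0,0,0],-1],[[14,-3.3,-4.5],[0,0,0],-1],[[19,-3.6,-4.5],[0,0,0],-1],[[24,-4,-4.5],[0,0,0],-1],[[29,-4.3,-4.5],[0,0,0],-1],[[34,-4.7,-4.5],[0,0,0],-1],[[39,-5,-4.5],[0,0,0],-1],[[43,-5.3,-4.5],[0,0,0],-1],[[43,-5.3,-4.5],[0,0,0],-1]]'; for i in 1 2; do python3 -m creep '[[[0,0,0],[0,0,0],-1]]' | grep -E 'pos|con'; done
python3 chk.py 11
```

```text
clock: 13.92
position: [504.4, 196.7, 74.6]
ee_rot: [0.517, 0.483, -0.482, -0.517]
contact_force: [0.8, -0.0, -2.6]
gripper_width: 22.7
position: [503.5, 196.5, 74.5]
contact_force: [0.4, 0.9, -3.8]
position: [503.0, 196.4, 74.4]
contact_force: [-0.3, -0.2, -3.0]
[-0.3 -0.2 -3. ] [503.  196.4  74.4] 22.37898422937421 jaw deg 86.08720901914616 finger [ 0.  0. -1.]
```

View pics/side11.png

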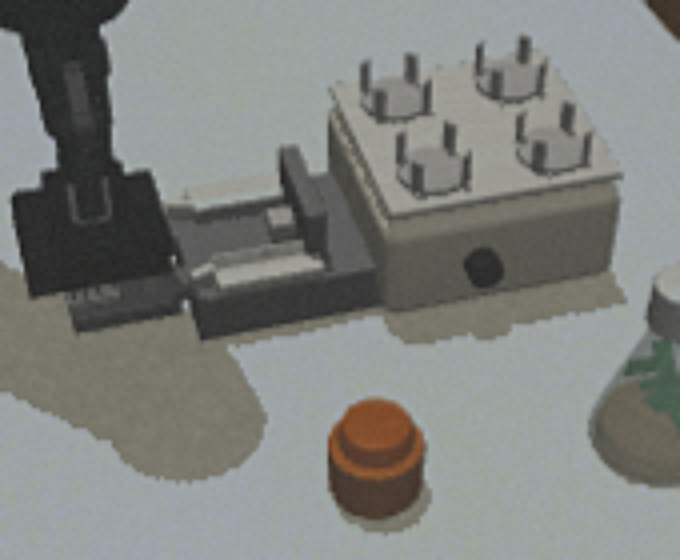

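View pics/top11.png

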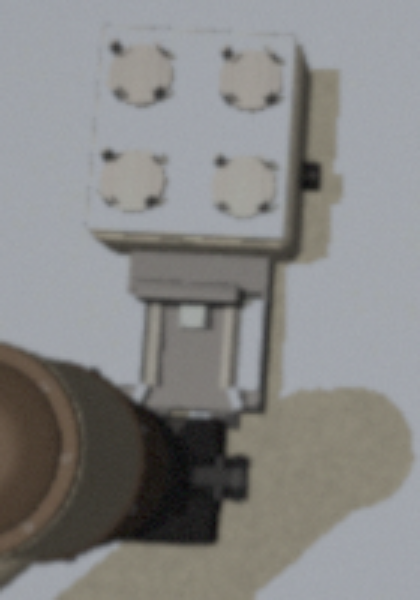

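```bash
python3 -m creep '[[[3,-0.2,-0.3],[0,0,0],-1],[[6,-0.4,-0.3],[0,0,0],-1],[[9,-0.6,-0.3],[0,0,0],-1],[[12,-0.8,-0.3],[0,0,0],-1],[[15,-1,-0.3],[0,0,0],-1],[[18,-1.3,-0.3],[0,0,0],-1],[[21,-1.5,-0.3],[0,0,0],-1],[[24,-1.7,-0.3],[0,0,0],-1],[[24,-1.7,-0.3],[0,0,0],-1]]'; for i in 1 2; do python3 -m creep '[[[0,0,0],[0,0,0],-1]]' | grep -E 'pos|con'; done
python3 chk.py 12
```

```text
clock: 14.93
position: [527.6, 194.7, 74.0]
ee_rot: [0.517, 0.483, -0.482, -0.517]
contact_force: [0.6, 0.9, -2.6]
gripper_width: 22.5
position: [527.2, 194.8, 74.0]
contact_force: [0.3, -0.1, -3.4]
position: [527.0, 194.8, 74.1]
contact_force: [0.5, 0.5, -3.3]
[ 0.5  0.5 -3.3] [527.  194.8  74.1] 22.52453248545232 jaw deg 86.08994043463568 finger [ 0.  0. -1.]
```

View pics/side12.png

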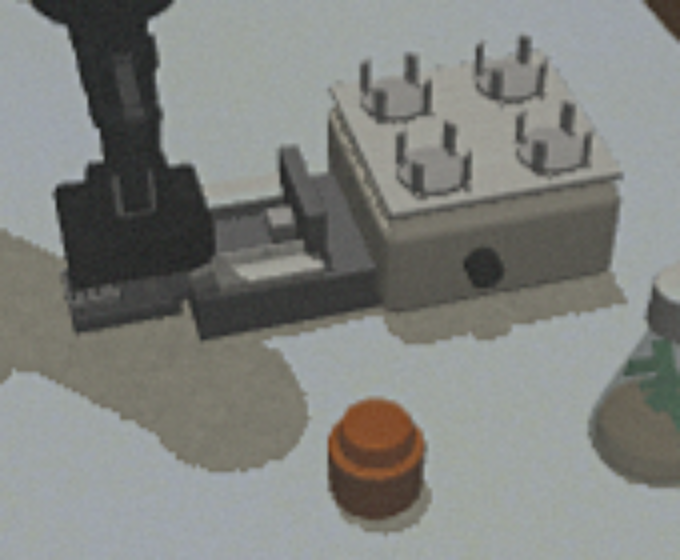

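```bash
python3 -m creep '[[[3,-0.3,0],[0,0,0],-1],[[6,-0.6,0],[0,0,0],-1],[[9,-0.8,0],[0,0,0],-1],[[12,-1,0],[0,0,0],-1],[[15,-1.2,0],[0,0,0],-1],[[15,-1.2,0],[0,0,0],-1]]'; python3 -m creep '[[[3,-0.2,0],[0,0,0],-1],[[6,-0.4,0],[0,0,0],-1],[[9,-0.6,0],[0,0,0],-1],[[12,-0.8,0],[0,0,0],-1],[[15,-1,0],[0,0,0],-1],[[15,-1,0],[0,0,0],-1]]';  python3 -m creep '[[[0,0,0],[0,0,0],-1]]' | grep -E 'pos|con'
python3 chk.py 13
```

```text
clock: 15.7
position: [542.6, 193.5, 74.0]
ee_rot: [0.517, 0.483, -0.482, -0.517]
contact_force: [0.4, -0.2, -3.3]
gripper_width: 22.8
clock: 16.2
position: [557.6, 192.5, 74.0]
ee_rot: [0.517, 0.483, -0.482, -0.517]
contact_force: [0.7, 0.2, -3.6]
gripper_width: 22.8
position: [557.2, 192.6, 74.0]
contact_force: [-0.1, 0.6, -3.3]
[-0.1  0.6 -3.3] [557.2 192.6  74. ] 22.638114464561443 jaw deg 86.08522302038692 finger [ 0.  0. -1.]
```

View pics/side13.png

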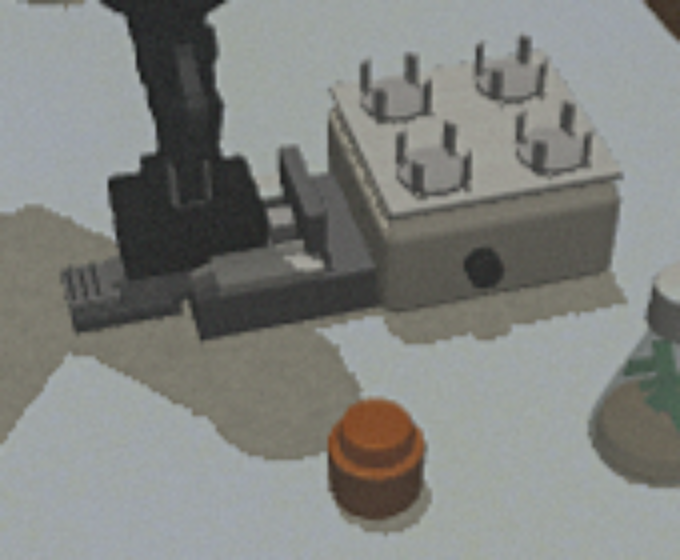

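```bash
python3 -m creep '[[[2,-0.1,0],[0,0,0],-1],[[4,-0.3,0],[0,0,0],-1],[[6,-0.4,0],[0,0,0],-1],[[8,-0.6,0],[0,0,0],-1]]'; python3 -m creep '[[[1,-0.1,0],[0,0,0],-1],[[2,-0.1,0],[0,0,0],-1],[[3,-0.2,0],[0,0,0],-1]]';  python3 -m creep '[[[1,-0.1,0],[0,0,0],-1],[[2,-0.1,0],[0,0,0],-1],[[3,-0.2,0],[0,0,0],-1]]'
```

```text
clock: 16.72
position: [563.9, 191.7, 73.7]
ee_rot: [-0.516, -0.482, 0.483, 0.517]
contact_force: [-5.6, 1.2, -0.8]
gripper_width: 22.7
clock: 16.97
position: [566.5, 191.5, 73.8]
ee_rot: [-0.516, -0.482, 0.484, 0.517]
contact_force: [-5.6, 2.4, -1.1]
gripper_width: 22.4
clock: 17.22
position: [569.2, 191.3, 73.8]
ee_rot: [-0.516, -0.482, 0.484, 0.517]
contact_force: [-6.0, 1.4, 0.2]
gripper_width: 22.9
```

```bash
python3 -m creep '[[[1,-0.1,0],[0,0,0],-1],[[2,-0.1,0],[0,0,0],-1]]' | grep -E 'pos|con';  python3 -m creep '[[[1,-0.1,0],[0,0,0],-1],[[2,-0.1,0],[0,0,0],-1]]'| grep -E 'pos|con';  python3 -m creep '[[[1,-0.1,0],[0,0,0],-1],[[1.5,-0.1,0],[0,0,0],-1]]'| grep -E 'pos|con'
```

```text
position: [571.0, 191.1, 73.8]
contact_force: [-6.0, 1.9, 0.5]
position: [572.8, 191.0, 73.8]
contact_force: [-7.2, 2.2, 2.6]
position: [574.3, 190.9, 73.7]
contact_force: [-7.6, 1.7, 0.3]
```

```bash
for i in 1 2; do python3 -m creep '[[[1,-0.1,0],[0,0,0],-1],[[1,-0.1,0],[0,0,0],-1]]' | grep -E 'pos|con'; done
```

```text
position: [575.3, 190.8, 73.7]
contact_force: [-7.3, 1.0, 0.6]
position: [576.2, 190.8, 73.7]
contact_force: [-6.7, 2.6, 1.4]
```

```bash
for i in 1 2; do python3 -m creep '[[[1,-0.1,0],[0,0,0],-1],[[1,-0.1,0],[0,0,0],-1]]' | grep -E 'pos|con'; done;python3 chk.py 14
```

```text
position: [577.0, 190.7, 73.8]
contact_force: [-8.5, 2.0, 0.9]
position: [577.1, 190.7, 73.8]
contact_force: [-11.1, 3.1, 2.6]
[-11.1   3.1   2.6] [577.1 190.7  73.8] 22.61002547253286 jaw deg 86.08614312364493 finger [-0. -0. -1.]
```

View pics/side14.png

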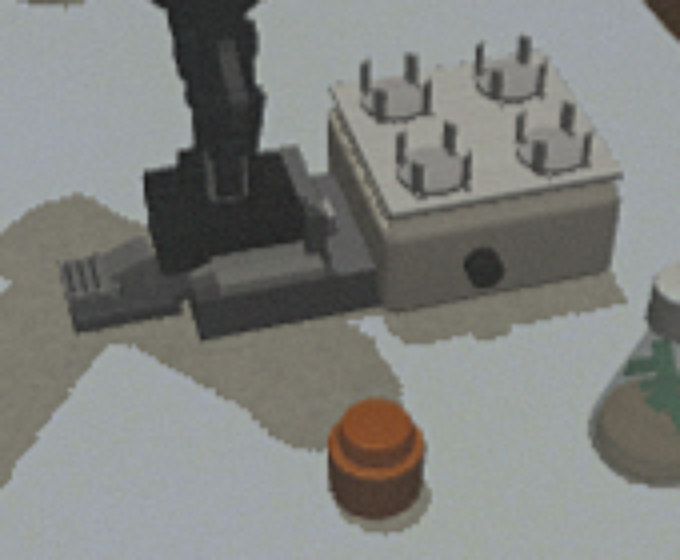

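```bash
python3 -m creep '[[[1,-0.1,0],[0,0,0],-1],[[1.5,-0.1,0],[0,0,0],-1],[[1.5,-0.1,0],[0,0,0],-1]]' | grep -E 'pos|con'; python3 -m creep '[[[-2,0.1,0],[0,0,0],-1],[[-3.5,0.2,0],[0,0,0],-1],[[-3.5,0.2,0],[0,0,0],-1]]' | grep -E 'pos|con';  python3 -m creep '[[[-1,0.1,0],[0,0,0],-1],[[-1,0.1,0],[0,0,0],-1]]' | grep -E 'pos|con'
```

```text
position: [577.1, 190.6, 73.8]
contact_force: [-15.3, 4.2, 6.6]
position: [576.3, 190.8, 73.7]
contact_force: [-6.8, 2.7, 0.1]
position: [575.7, 190.9, 73.7]
contact_force: [-5.4, 1.5, -1.8]
```

```bash
for i in 1 2; do python3 -m creep '[[[-1,0.1,0],[0,0,0],-1],[[-1,0.1,0],[0,0,0],-1],[[-1,0.1,0],[0,0,0],-1]]' | grep -E 'pos|con';done
```

```text
position: [574.9, 190.9, 73.7]
contact_force: [-5.9, 2.4, -1.1]
position: [574.2, 191.0, 73.6]
contact_force: [-5.4, 0.9, -2.2]
```

```bash
python3 chk.py 15
python3 - <<'E'
from h import *
im=np.load('pics/side_i.npy');cv2.imwrite('pics/s15.png',cv2.resize(cv2.convertScaleAbs(im[140:200,240:330,::-1],alpha=1.6,beta=15),None,fx=8,fy=8,interpolation=2))
E
```

```text
[-5.4  0.9 -2.2] [574.2 191.   73.6] 22.375587405299633 jaw deg 86.0815950502304 finger [-0. -0. -1.]
```

View pics/s15.png

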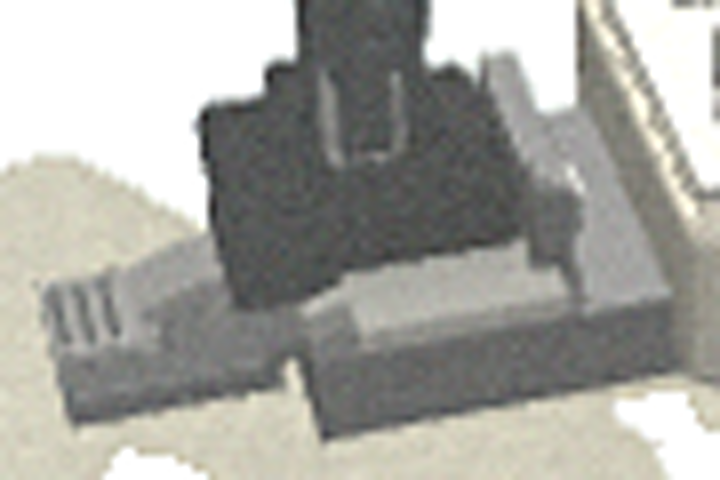

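View pics/top15.png

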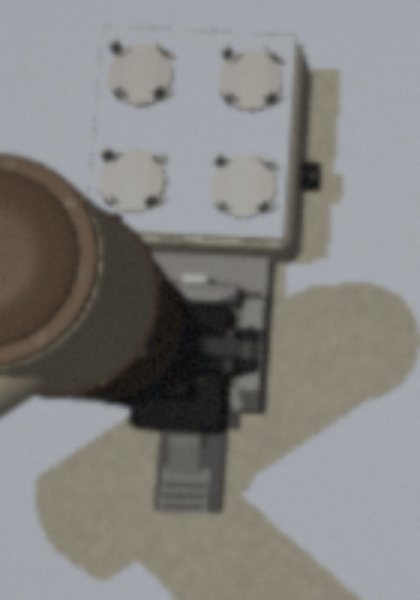

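```bash
cat > pad.py <<'E'
from h import *
th=np.radians(-4);o=np.array([583.3,190.5]);c,s=np.cos(th),np.sin(th)
for n in('top','side'):
    P=np.load(f'pics/{n}_P.npy').reshape(-1,3);d=P[:,:2]-o;lx=d@[c,s];ly=d@[-s,c]
    for a,b in ((-99,-90),(-90,-78),(-76,-68),(-66,-60),(-60,-54)):
        k=(lx>a)&(lx<b)&(abs(ly)<(12 if a<-77 else 8));print(n,a,k.sum(),np.percentile(P[k,2],[20,50,80]).round(1) if k.any() else '')
E
python3 pad.py
```

```text
top -99 56 [24.7 25.9 27. ]
top -90 79 [24.6 25.9 27.2]
top -76 33 [29.8 31.2 33.5]
top -66 57 [ 34.1 369.3 381.4]
top -60 113 [ 40.  382.6 390.4]
side -99 32 [23.2 25.5 26.4]
side -90 41 [24.2 25.4 26.5]
side -76 22 [25.4 30.5 32.1]
side -66 76 [ 34.2 369.3 379.3]
side -60 133 [354.4 372.7 385.7]
```

```bash
for i in 1 2; do python3 -m creep '[[[-0.7,0,0],[0,0,0],-1],[[-0.7,0,0],[0,0,0],-1],[[-0.7,0,0],[0,0,0],-1]]' | grep -E 'pos|con';done; python3 chk.py 16;python3 pad.py
```

```text
position: [573.7, 191.0, 73.6]
contact_force: [-5.5, 1.1, -3.1]
position: [573.2, 191.0, 73.7]
contact_force: [-5.5, 1.1, -1.4]
[-5.5  1.1 -1.4] [573.2 191.   73.7] 22.73313688989291 jaw deg 86.08599556552382 finger [-0. -0. -1.]
top -99 55 [24.9 26.4 27.3]
top -90 77 [24.9 26.5 27.6]
top -76 34 [30.  31.7 32.8]
top -66 75 [ 35.1 374.2 384.1]
top -60 124 [ 40.  383.6 392.5]
side -99 33 [24.2 25.6 26.7]
side -90 41 [24.6 25.4 26.9]
side -76 21 [26.  30.9 31.5]
side -66 92 [ 35.  370.3 380.9]
side -60 143 [349.7 371.7 387.2]
```

```bash
for i in 1 2; do python3 -m creep '[[[-0.7,0,0],[0,0,0],-1],[[-0.7,0,0],[0,0,0],-1],[[-0.7,0,0],[0,0,0],-1]]' | grep -E 'pos|con';done
```

```text
position: [573.1, 191.0, 73.7]
contact_force: [-4.3, 1.1, -5.1]
position: [572.9, 191.1, 73.8]
contact_force: [-0.6, 0.1, -7.0]
```

```bash
python3 -m creep '[[[0,0,0],[0,0,0],-0.3],[[0,0,0],[0,0,0],-0.1],[[0,0,0],[0,0,0],0.1],[[0,0,0],[0,0,0],0.2],[[0,0,0],[0,0,0],0.2],[[0,0,5],[0,0,0],0.2],[[0,0,15],[0,0,0],0.2],[[0,0,30],[0,0,0],0.2],[[0,0,50],[0,0,0],0.2],[[0,0,75],[0,0,0],0.2],[[0,0,100],[0,0,0],0.2]]'; python3 -m creep '[[[-10,0,10],[0,0,0],0.2],[[-30,0,20],[0,0,0],0.2],[[-60,0,20],[0,0,0],0.2],[[-90,0,20],[0,0,0],0.2],[[-120,0,20],[0,0,0],0.2],[[-145,0,20],[0,0,0],0.2],[[-160,0,20],[0,0,0],0.2],[[-160,0,20],[0,0,0],0.2]]'
python3 chk.py 17;python3 pad.py
python3 - <<'E'
from fit import *
for n in('top','side'):
    P=np.load(f'pics/{n}_P.npy').reshape(-1,3)
    q=P[np.all((P>[540,140,88])&(P<[620,240,97]),1)];print(n,len(q),*boxfit(q,44,24,(574,191,-.07)),cv2.minAreaRect(q[:,:2].astype('f')))
im=np.load('pics/side_i.npy');cv2.imwrite('pics/s17.png',cv2.resize(cv2.convertScaleAbs(im[130:200,240:340,::-1],alpha=1.4,beta=15),None,fx=8,fy=8,interpolation=2))
E
```

```text
clock: 21.77
position: [572.5, 191.1, 175.9]
ee_rot: [0.517, 0.483, -0.483, -0.517]
contact_force: [0.7, 0.9, -0.9]
gripper_width: 51.4
clock: 22.43
position: [409.3, 190.3, 194.5]
ee_rot: [-0.516, -0.483, 0.483, 0.517]
contact_force: [0.4, -0.6, -0.4]
gripper_width: 51.1
[ 0.4 -0.6 -0.4] [409.3 190.3 194.5] 51.119068579562914 jaw deg 86.19601524871945 finger [-0.  0. -1.]
top -99 57 [24.2 25.9 26.9]
top -90 77 [23.9 25.3 26.5]
top -76 32 [30.1 31.  32.2]
top -66 27 [33.  33.8 35.3]
top -60 28 [34.3 36.5 37.7]
side -99 31 [23.8 25.1 25.8]
side -90 41 [24.  24.9 25.8]
side -76 24 [23.1 30.  31.1]
side -66 23 [13.4 32.3 34.7]
side -60 22 [15.2 35.5 36.9]
top 314 [572.  191.5  -0.1] 0.011685318921712711 ((572.1659545898438, 191.76368713378906), (25.59054946899414, 42.81876754760742), 87.82158660888672)
side 163 [571.8 190.3  -0.1] 0.030024929019756744 ((571.916748046875, 191.39381408691406), (26.682950973510742, 43.916221618652344), 86.09855651855469)
```

View pics/s17.png

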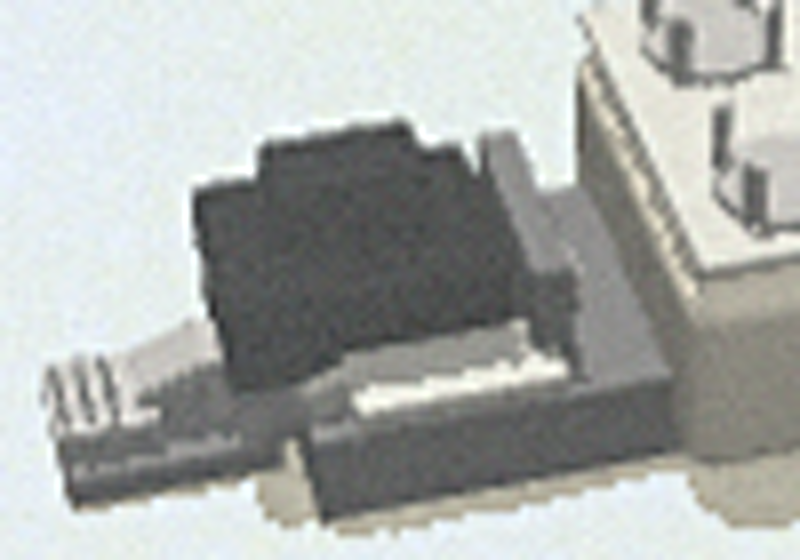

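View pics/top17.png

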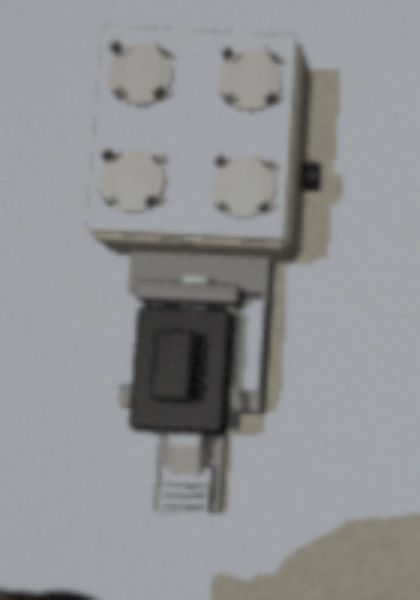

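```bash
python3 -m creep '[[[-10,0,20],[0,0,0],0.2],[[-10,0,30],[0,0,0],0.2],[[-10,0,30],[0,0,0],0.2],[[-10,0,30],[0,0,0],0.2],[[-10,0,30],[0,0,0],0.2],[[-10,0,30],[0,0,0],0.2],[[-10,0,30],[0,0,0],0.2],[[-10,0,30],[0,0,0],0.2],[[-10,0,30],[0,0,0],0.2]]'; python3 chk.py 18; python3 pad.py|grep -E -- '-90|-60'
python3 - <<'E'
from fit import *
P=np.load('pics/top_P.npy').reshape(-1,3)
q=P[np.all((P>[540,140,88])&(P<[620,240,97]),1)];print(len(q),*boxfit(q,44,24,(574,191,-.07)))
cv2.imwrite('pics/full18.png',np.load('pics/side_i.npy')[...,::-1])
E
```

```text
clock: 23.28
position: [402.5, 191.1, 223.6]
ee_rot: [0.517, 0.482, -0.483, -0.517]
contact_force: [1.0, 0.7, -0.7]
gripper_width: 51.3
[ 1.   0.7 -0.7] [402.5 191.1 223.6] 51.27149063984396 jaw deg 86.08419318643182 finger [-0. -0. -1.]
top -90 78 [24.1 25.3 26.4]
top -60 28 [34.7 36.2 37.9]
side -90 42 [24.  24.8 25.4]
side -60 22 [15.1 35.6 36.9]
307 [572.6 191.4  -0.1] 0.006516958421491836
```

View pics/full18.png

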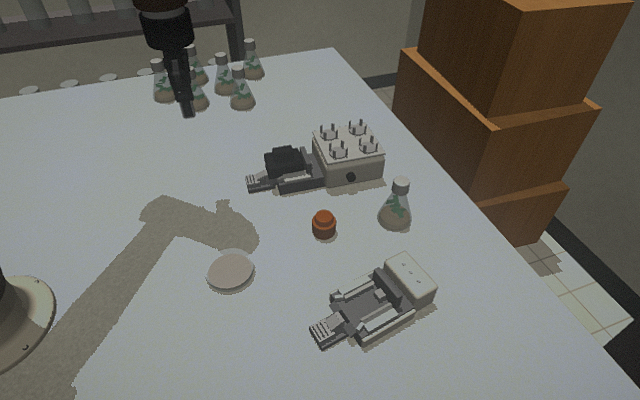

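The pack sits in the shaker bay at about (285,160). The jar, dish and flask are where they were, and the charger is empty. The arm is clear of everything.

```bash
python3 -c "
from bench import arm
print(arm.job_done())"
```

```text
the job is handed in; nothing more can be done
None
```

The battery pack is in the shaker bay with the catch up behind it, the gripper has let go, and the job is handed in at about 23 s.

- **What I did:** I pressed the charger's catch until the pack popped out, gripped the rib and drew the pack back clear of the lips. I then lifted it across and slid it into the shaker until a hard stop. The highest push reading was about 17 N.
- **Latch:** The shaker's pad is back at its unpressed height: it read about 25 mm, the same as before insertion. When I drew the pack back, the plunger's push on the tool fell from 5.5 N to about 0.6 N, so the catch was holding it.
- **After release:** Over about 0.85 s the pack did not move beyond measuring noise. The arm is clear, and the glassware looks unmoved in the last picture.
- **Disagreement:** The arm drew back about 4 mm between the hard stop and the catch taking the load. The description says about 1 mm of play. The pad height and the steady pack still point to it being latched. I did not find the cause of the extra travel; some give or slip in the grip is possible.

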